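# Wind up a belt tensioner and pin it

### The job

Lock the spring-loaded wheel of the belt tensioner in its wound-up position: lift the locking pin out of its holder, let it down through the yellow eye of the wheel and, using the pin as the crank, turn the wheel clockwise (seen from above) against its spring until the pin drops into the lock hole hidden under the wheel. Keep hold of the pin until it is fully home with its collar down on the wheel, then let go of it. Feel for the hole gently and never force the pin (push with well under 25 N), and leave the other things on the bench where they are.

Things in the scene. Friction and masses are not known exactly. Their poses are not given: they have to be found in the camera images.
- tensioner: Belt tensioner bolted to the bench: round grey base 172 mm across, blue skirt, flat aluminium wheel on top. Origin on the wheel's axis at bench level, z up. At rest the eye lies 55 mm from the axis, 3.75 rad anticlockwise from the tensioner's x axis. Wheel top at z = 64 mm, underside 52 mm; nothing stands above 70 mm (hub, within 24 mm of the axis).
- wheel_axis (a point): Point on the wheel's axis level with the wheel's flat top, 64 mm above the bench.
- deck (a point): Point on the axis level with the fixed flat deck under the wheel, z = 48 mm, on which the pin's tip slides round. One bevelled 14 mm lock hole is sunk in it 55 mm from the axis, hidden by the wheel; the eye comes over it somewhere from 0.60 to 1.15 rad of turn, unit by unit. In it, 16 mm down, a stiff plunger (4 N plus friction) is pushed 8 mm further by the pin and stays down.
- wheel (a joint): Turn of the wheel in rad: 0 at rest against its stop, growing clockwise seen from above, stop at 1.5. The spring pulls it back to 0, with about 2 N at the eye at rest and 3 to 5 N where it locks.
- eye (a point): Centre of the upper mouth of the eye, a round 13.5 mm through hole in the yellow block let into the wheel, 55 mm from the axis, level with the wheel's top; it turns with the wheel.
- lock_pin: Upright locking pin, 85 mm, about 120 g. Origin at the tip, z up along it: steel shank 10 mm thick, 0 to 40 mm (lowest 6 mm tapered to 5 mm); collar 24 mm across, 40 to 45 mm; round red grip 16 mm thick, 45 to 85 mm. Fully home, the collar lies on the wheel's top and the tip is 24 mm above the bench.
- pin_grip (a point): Middle of the red grip on the pin's axis, 65 mm above the tip.
- pin_holder: Black block 60 x 60 x 45 mm fixed to the bench, with one 13.5 mm hole in the middle of its top; the pin stands in it at the start with its collar on the block's top. Origin under its centre at bench level.
- small_carton: Small brown carton, 58 x 64 x 46 mm, bystander; origin at the centre of its underside.
- spanner_b: Flat spanner 171 mm long and 7 mm high, bystander; origin at the centre of its underside.
- stub_driver: Stubby screwdriver with orange handle, 79 mm long, 30 mm high, bystander; origin at the centre of its underside.
- blade_box: Small card box, 72 x 50 x 22 mm, bystander; origin at the centre of its underside.

How it is judged:
On the way, in this order (a step that is already met when the one before it is completed fails the run):
1. the pin is let down through the eye while the wheel is still near rest (tip below 60 mm, less than 6 mm off the eye's centre, wheel turned less than 0.2 rad) (z of lock_pin in the frame of tensioner below 0.06 m and horizontal distance between lock_pin and eye below 0.006 m and value of joint wheel below 0.2 rad), for 0.1 s.
2. the wheel is wound up by more than 0.45 rad with the pin in the eye and held by the gripper (value of joint wheel above 0.45 rad and horizontal distance between lock_pin and eye below 0.006 m and contact force between lock_pin and the fingers above 1 N), for 0.1 s.
At the end, for the whole second after the job is handed in: The pin stands fully home through the wheel's eye in the lock hole: tip 19 to 27.5 mm above the bench (24 mm is home), less than 6 mm off the eye's centre, leaning less than 0.15 rad; the wheel stays wound up by more than 0.45 rad; pin and wheel are at rest and released (z of lock_pin in the frame of tensioner between 0.019 and 0.0275 m and horizontal distance between lock_pin and eye below 0.006 m and value of joint wheel above 0.45 rad and angle between lock_pin's own z axis and vertical below 0.15 rad and linear speed of lock_pin below 0.02 m/s and velocity of joint wheel between -0.05 and 0.05 rad/s); the robot touches nothing.
It fails at once if the pin is forced: contact loads between the pin and the tensioner (wheel, deck and hole walls, summed) over 40 N (contact force between lock_pin and tensioner above 40 N).
It fails at once if the pin is let go of while the wheel is wound up by more than 0.2 rad and the pin is not home (tip above 27.5 mm) (value of joint wheel above 0.2 rad and contact force between lock_pin and the fingers below 0.3 N and not (z of lock_pin in the frame of tensioner below 0.0275 m)).
It fails at once if the carton, spanner, stubby screwdriver or card box is moved by more than 25 mm (distance of any of small_carton, spanner_b, stub_driver, blade_box from where it was at the start of the episode above 0.025 m).
It also fails if it takes over 67 s, if anything falls off the work surface, if the arm or the gripper's body presses on something with over 40 N, if the wrist force passes 120 N, or if a joint passes its speed limit or range.

### The arm

A 6-joint arm with a two-finger parallel gripper is mounted at the origin on a cart in front of the work surface, level with it; the furniture and walls round the work are solid. World frame = base frame: x ahead of the robot, y to its left, z up, the work surface at z = 0. Lengths are in m, angles in rad, forces in N, time in s.
With the tool pointing down it reaches from about 0.375 to 0.975 m from the base axis. Payload 3.8 kg.
Tool frame: the origin (TCP) lies on the centre line of the jaws, within the pads' length; the fingertips stand manip.tcp_to_tips ahead of it and the grasp point (between the pads) lies 3 mm ahead of it (manip.tcp_to_tips is the distance from the TCP to the fingertips, in m); z points along the fingers, y is the line along which they close (so a half turn about z gives the same grasp; the last joint's range is limited). The gripper opens to 85 mm and grips with 20 to 120 N. Pads are 22 mm wide; open, the fingers measure 114 mm over their backs; the gripper's body (76 mm by 85 mm) begins 54 mm behind the grasp point. The pads swing forward as they close: fully open they stand 13 mm farther back than shut.
Start: joints at [-1.279, 0.264, 1.604, -0, 1.274, -0.037], TCP at [0.218, -0.639, 0.253] pointing down, gripper open.
Joint ranges: [-2.63, 2.63], [-0.94, 2.18], [0.31, 2.57], [-1.31, 4.45], [0, 2.66], [-2.55, 2.55]. Speed limits (rad/s): [2.57, 2.57, 3.14, 3.14, 3.14, 3.14].

### API

Orientations are given as a rotation vector (axis times angle).
In Python, from cell import status, optics, workorder, spotter, manip gives the robot as it stands.
- The arm moves only by the tool apply_moves, never from a script. Its argument "deltas" is a list of rows, each a list of 7 numbers: the turn, a rotation vector about the tool's x, y, z in degrees, then the shift along the tool's x, y, z in mm, then the closure, from 0 (fully open) to 1 (shut). In form: [[wx, wy, wz, dx, dy, dz, grip], ...]. A call has 1 to 12 rows; each row shifts and turns the commanded pose from where the row before left it, along the tool's axes as they then stand; what a row does not reach is not made up. A row lasts 1/10 s, in which the tool goes at most 50 mm and 8.59 degrees, less where a joint would pass 70% of its speed; a pose out of reach is approached as far as the arm can. A call is refused whole if a number of a shift passes 50 or a number of a turn 8.59, either way. A call with a gripper value outside its range is refused whole. The fingers move at their own pace and stop on an object; "grip_force" is the grip in N (left out, the last holds). Time passes only in rows, so rows that do not move let the fingers close. It gives the time, the measured TCP pose, the force, the opening and the grip force at its end, in the units of the state.
- status.observe(): the state, without advancing time (a new reading comes with each control period).
- optics.capture(name): name is "scene" or "top" or "wrist"; returns the picture (400x640x3 uint8, blue, green, red); there is no depth.
- optics.camera_info(name): a dict with "fx", "fy", "cx", "cy" (pixels), "rvec" (rotation vector, rad) and "tvec" (3), from world to camera coordinates, as OpenCV has them; the wrist camera has in their place "T_tool_cam" (4x4, takes a point from camera to tool coordinates, whose origin is the TCP and whose axes are the flange's). Camera axes: x right, y down, z forward; pixel columns grow to the right and rows downward; lengths in m; the calibration is good to about 2 mm. The wrist camera is an equidistant fisheye: a pixel r from the principal point sees the ray r / f radians off the axis. A picture is of the moment at which its call begins: read the wrist's pose just before it. camera_info takes no time and is no camera call.
- workorder.finish_job(): hands the job in; it is judged then, once.
Trained networks look in the newest picture that a camera, given by its name, has taken for a name from the list of things; names that differ only in an ending like _2 or _b are one class to them, and where a whole thing is asked for, a point or a joint stands for the part that bears it (a point fixed in the world has none). Each returns a list of dicts, best first, with "score" (0 to 1); they miss things now and then, are a little off and sometimes report something else, mostly with a low value. They report only what shows in the picture. A call takes as long as a camera call.
- spotter.outline_of(camera, target): "pixels" (400x640 bool, what is visible of it).
- spotter.tip_of(camera, target): "position" ([x, y, z] in m, in world coordinates, good to about 4 mm: a listed point, or the origin of a listed thing).
The state is a dict: "clock": time; "joint_pos": joint angles; "qd": joint speeds; "joint_torque": joint torques, N m; "position": TCP position; "ee_rot": TCP orientation; "wrist_force": force on the tool from outside, world axes, zero at the start; "ft_torque": the same for the moment, N m; "finger_gap": finger opening in m; "grip_force": force on a finger pad.
Only numpy, scipy, OpenCV 4.12 (cv2) and the standard library are available. Lean on these libraries where they do the work, as an engineer would, in place of code of your own. Each camera call takes 0.05 s, during which the arm holds its last target. There are 200 camera calls.

## Working session

There is one attempt and no reset: what is moved stays moved. The work goes in short steps, Python scripts to look and compute and a tool call to move; the robot and the scene stay as the last step left them, time stands still between calls to the robot, and variables do not carry over. Pictures are saved under pics/ and viewed, at most 10 in all, crops included, and the job is handed in when it is done.

Besides the shell and the picture viewer there is one more tool, called after "Request:" by a JSON object that holds its "fn" and its "kwargs", one argument or row to a line. apply_moves: Moves the arm, as the interface text tells. Its arguments: {"type":"object","properties":{"deltas":{"type":"array","items":{"type":"array","items":{"type":"number"}}},"grip_force":{"type":"number"}},"required":["deltas"]}

```bash
mkdir -p pics; ls; python3 - <<'E'
from cell import status, optics, workorder, spotter, manip
import cv2,numpy as np
s=status.observe();print({k:np.round(v,3).tolist() for k,v in s.items()}, manip.tcp_to_tips)
a=optics.capture("scene");b=optics.capture("top")
cv2.imwrite("pics/s1.png",a);cv2.imwrite("pics/t1.png",b)
for c in("scene","top"):
  for t in("lock_pin","pin_grip","pin_holder","tensioner","wheel_axis","deck","eye"):
    r=spotter.tip_of(c,t);print(c,t,[(round(q["score"],2),np.round(q["position"],4).tolist()) for q in r[:2]])
i=optics.camera_info("top");print(i)
E
```

```text
pics
{'clock': 0.0, 'joint_pos': [-1.279, 0.265, 1.605, -0.0, 1.274, -0.037], 'qd': [0.001, 0.001, -0.0, -0.0, -0.001, 0.0], 'joint_torque': [0.0, -51.511, -36.732, -0.0, 0.013, -0.0], 'position': [0.218, -0.638, 0.252], 'ee_rot': [-3.097, -0.514, 0.0], 'wrist_force': [0.477, -1.409, -0.222], 'ft_torque': [0.016, -0.042, -0.009], 'grip_force': 0.0, 'finger_gap': 0.085} 0.022
scene lock_pin [(0.4, [0.3865, 0.2001, -0.0004])]
scene pin_grip [(0.64, [0.5062, -0.0209, 0.067]), (0.6, [0.4946, -0.1898, 0.0679])]
scene pin_holder [(0.79, [0.5012, -0.1942, -0.0019])]
scene tensioner [(0.93, [0.5358, 0.0232, 0.0021])]
scene wheel_axis [(0.62, [0.5293, 0.0235, 0.0634]), (0.44, [0.3841, 0.199, -0.001])]
scene deck [(0.79, [0.5331, 0.0248, 0.0464]), (0.56, [0.4952, -0.1925, 0.0669])]
scene eye [(0.81, [0.5044, -0.0207, 0.0621])]
top lock_pin [(0.62, [0.4945, -0.1918, 0.003])]
top pin_grip [(0.38, [0.4946, -0.1946, 0.0724])]
top pin_holder [(0.74, [0.4955, -0.1949, 0.0062]), (0.32, [0.5058, 0.3271, 0.0004])]
top tensioner [(0.86, [0.5292, 0.0207, 0.005])]
top wheel_axis [(0.85, [0.5342, 0.0203, 0.0615])]
top deck [(0.87, [0.5327, 0.018, 0.0469]), (0.6, [0.4972, -0.191, 0.0703])]
top eye [(0.67, [0.5068, -0.0211, 0.0656])]
{'fx': 376.4035243235701, 'fy': 376.4035243235701, 'cx': 317.2691251358464, 'cy': 197.19341795617214, 'rvec': array([ 2.13211162, -2.17903015,  0.20742393]), 'tvec': array([0.04623761, 0.5421578 , 0.97175463])}
```

View pics/t1.png

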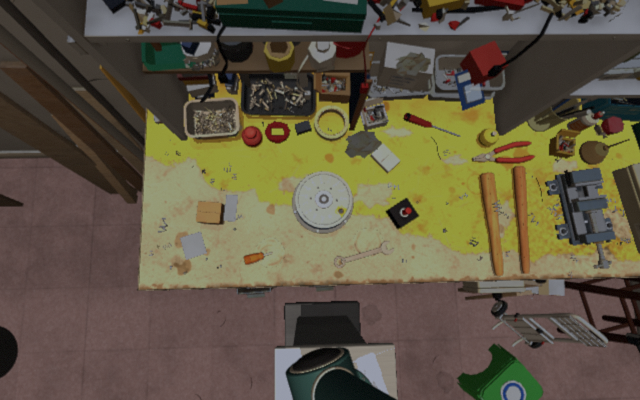

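View pics/s1.png

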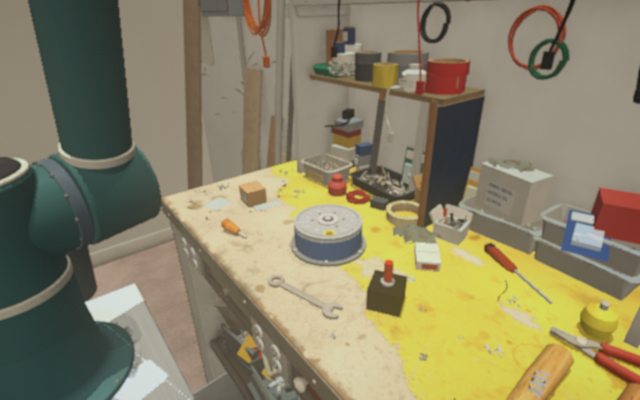

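Request:
{"fn": "apply_moves", "kwargs": {
  "deltas": [
    [0,0,0,15,-12,3,0],
    [0,0,0,34,-28,4,0],
    [0,0,0,34,-28,4,0],
    [0,0,0,34,-28,4,0],
    [0,0,0,34,-28,4,0],
    [0,0,0,34,-28,4,0],
    [0,0,0,34,-28,4,0],
    [0,0,0,34,-28,4,0],
    [0,0,0,34,-28,4,0],
    [0,0,0,34,-28,4,0],
    [0,0,0,34,-28,4,0],
    [0,0,0,34,-28,4,0]
  ]
}}

```text
clock: 2.0
position: [0.4836, -0.2088, 0.2065]
ee_rot: [3.099, 0.514, 0.001]
wrist_force: [0.3, 0.7, -0.1]
finger_gap: 0.0849
grip_force: 0.0
```

Request:
{"fn": "apply_moves", "kwargs": {
  "deltas": [
    [0,0,0,15,-12,3,0],
    [0,0,0,0,0,0,0],
    [0,0,0,0,0,0,0]
  ]
}}

```text
clock: 2.3
position: [0.4931, -0.1941, 0.2033]
ee_rot: [3.098, 0.516, -0.001]
wrist_force: [-0.5, -0.0, 0.5]
finger_gap: 0.0854
grip_force: 0.0
```

```bash
cat > h.py <<'E'
from cell import status, optics, workorder, spotter, manip
import cv2,numpy as np
from scipy.spatial.transform import Rotation as Ro
def st():
    s=status.observe();R=Ro.from_rotvec(s["ee_rot"]).as_matrix();p=np.array(s["position"])
    print("t%.2f"%s["clock"],"p",np.round(p,4),"zax",np.round(R[:,2],4),"xdeg %.1f"%np.degrees(np.arctan2(R[1,0],R[0,0])),"F",np.round(s["wrist_force"],1),"gap %.4f g %.1f"%(s["finger_gap"],s["grip_force"]))
    return p,R
def to(target):
    p,R=st();d=R.T@(np.array(target)-p)*1000
    print("tool delta mm",np.round(d,1));return d
def ray(u,v,p,R):
    """wrist-camera pixel -> world origin, direction"""
    i=optics.camera_info("wrist");T=i["T_tool_cam"]
    x,y=(u-i["cx"])/i["fx"],(v-i["cy"])/i["fy"];r=np.hypot(x,y)
    d=np.array([x/r*np.sin(r),y/r*np.sin(r),np.cos(r)]) if r>1e-9 else np.array([0,0,1.])
    return p+R@T[:3,3],R@T[:3,:3]@d
def hit(u,v,z,p,R):
    o,d=ray(u,v,p,R);return o+d*(z-o[2])/d[2]
E
python3 - <<'E'
from h import *
p,R=st();a=optics.capture("wrist");cv2.imwrite("pics/w1.png",a)
for t in("lock_pin","pin_grip","pin_holder","wheel_axis","eye"):
    r=spotter.tip_of("wrist",t);print(t,[(round(q["score"],2),np.round(q["position"],4).tolist()) for q in r[:2]])
print(optics.camera_info("wrist"))
to([.495,-.193,.15])
E
```

```text
t2.30 p [ 0.4931 -0.1941  0.2033] zax [-3.e-04 -5.e-04 -1.e+00] xdeg 18.9 F [-0.5 -0.   0.5] gap 0.0854 g 0.0
lock_pin [(0.74, [0.4994, -0.1914, 0.0077])]
pin_grip [(0.73, [0.4973, -0.1918, 0.0704])]
pin_holder [(0.74, [0.4956, -0.1905, 0.0047]), (0.48, [0.6577, -0.1599, 0.003])]
wheel_axis [(0.58, [0.5383, 0.0238, 0.063]), (0.31, [0.6579, -0.1573, -0.0009])]
eye [(0.61, [0.5024, -0.0296, 0.0629])]
{'fx': 309.70691628693146, 'fy': 309.70691628693146, 'cx': 323.4828599156884, 'cy': 201.68927768114747, 'T_tool_cam': array([[ 1.08386839e-03, -9.59944095e-01, -2.80189506e-01,
         7.08686037e-02],
       [ 9.99999409e-01,  1.06487976e-03,  2.20003627e-04,
         7.71687795e-04],
       [ 8.71769515e-05, -2.80189579e-01,  9.59944682e-01,
        -1.21089867e-01],
       [ 0.00000000e+00,  0.00000000e+00,  0.00000000e+00,
         1.00000000e+00]])}
t2.60 p [ 0.4927 -0.1952  0.2035] zax [ 3.e-04 -3.e-04 -1.e+00] xdeg 18.7 F [-0.1 -0.4 -0.5] gap 0.0854 g 0.0
tool delta mm [ 2.8 -1.3 53.5]
```

View pics/w1.png

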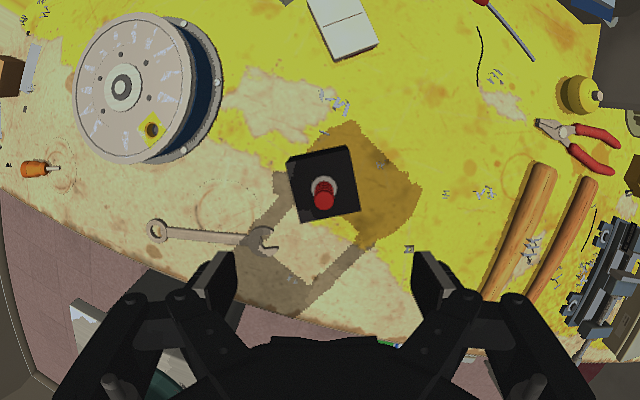

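```bash
python3 - <<'E'
from h import *
p,R=st()
print("top",hit(324,203,.09,p,R))
c=[hit(u,v,.045,p,R) for u,v in((288,157),(353,146),(360,211),(300,221))];print(np.round(c,4),np.mean(c,0))
print("hub",hit(123,87,.069,p,R),"eye",hit(152,129,.064,p,R))
E
```

```text
t2.60 p [ 0.4927 -0.1952  0.2035] zax [ 3.e-04 -3.e-04 -1.e+00] xdeg 18.7 F [-0.1 -0.4 -0.5] gap 0.0854 g 0.0
top [ 0.49442204 -0.1959451   0.09      ]
[[ 0.5127 -0.1551  0.045 ]
 [ 0.5412 -0.2078  0.045 ]
 [ 0.4854 -0.2354  0.045 ]
 [ 0.4573 -0.1843  0.045 ]] [ 0.4991401  -0.19566414  0.045     ]
hub [0.53503657 0.01716791 0.069     ] eye [ 0.50335619 -0.02447277  0.064     ]
```

Request:
{"fn": "apply_moves", "kwargs": {
  "deltas": [
    [0,0,0,3,0,20,0],
    [0,0,0,0,0,30,0],
    [0,0,0,0,0,35,0.2],
    [0,0,0,0,0,27,0.4],
    [0,0,0,0,0,15,0.5],
    [0,0,0,0,0,0,0.6],
    [0,0,0,0,0,0,1],
    [0,0,0,0,0,0,1],
    [0,0,0,0,0,0,1],
    [0,0,0,0,0,0,1]
  ],
  "grip_force": 60
}}

```text
clock: 3.6
position: [0.4969, -0.1936, 0.0777]
ee_rot: [3.098, 0.514, 0.003]
wrist_force: [-1.1, 0.0, 2.4]
finger_gap: 0.0146
grip_force: 58.5
```

Request:
{"fn": "apply_moves", "kwargs": {
  "deltas": [
    [0,0,0,0,0,0,1],
    [0,0,0,0,0,-5,1],
    [0,0,0,0,0,-15,1],
    [0,0,0,0,0,-25,1],
    [0,0,0,0,0,-25,1],
    [0,0,0,0,0,-15,1],
    [0,0,0,0,0,0,1]
  ]
}}

```text
clock: 4.3
position: [0.4979, -0.194, 0.1647]
ee_rot: [3.096, 0.514, 0.008]
wrist_force: [1.4, -0.3, -0.9]
finger_gap: 0.0147
grip_force: 58.9
```

```bash
python3 - <<'E'
from h import *
p,R=st();a=optics.capture("wrist");cv2.imwrite("pics/w2.png",a)
for c in("wrist","top","scene"):
  if c!="wrist":optics.capture(c)
  for t in("lock_pin","pin_grip","wheel_axis","eye"):
    r=spotter.tip_of(c,t);print(c,t,[(round(q["score"],2),np.round(q["position"],4).tolist()) for q in r[:2]])
E
```

```text
t4.30 p [ 0.4979 -0.194   0.1647] zax [ 0.0054 -0.0024 -1.    ] xdeg 18.8 F [ 1.4 -0.3 -0.9] gap 0.0147 g 58.9
wrist lock_pin [(0.93, [0.4993, -0.1928, 0.0952])]
wrist pin_grip [(0.64, [0.4991, -0.1947, 0.1556]), (0.23, [0.5373, 0.0227, 0.0633])]
wrist wheel_axis [(0.79, [0.54, 0.0246, 0.0626])]
wrist eye [(0.84, [0.4997, -0.0307, 0.0632])]
top lock_pin []
top pin_grip [(0.6, [0.5035, -0.0244, 0.0653])]
top wheel_axis [(0.81, [0.5374, 0.0199, 0.0617])]
top eye [(0.77, [0.5068, -0.02, 0.062])]
scene lock_pin [(0.86, [0.4961, -0.1911, 0.0848])]
scene pin_grip [(0.72, [0.4964, -0.1935, 0.1515])]
scene wheel_axis [(0.71, [0.5309, 0.0255, 0.0657])]
scene eye [(0.94, [0.502, -0.0195, 0.0645])]
```

View pics/w2.png

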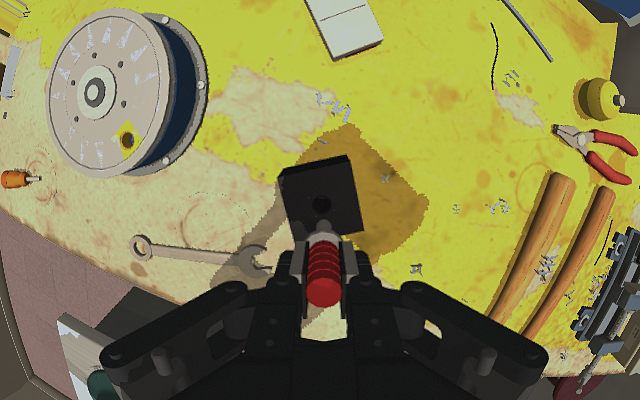

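```bash
python3 - <<'E'
from h import *
p,R=st()
for n,u,v,z in(("hole",321,205,.045),("tip",322,221,p[2]-.0727),("gtop",324,292,p[2]+.0123),("eye",127,140.5,.064),("hub",95,92,.07)):
    w=hit(u,v,z,p,R);print(n,np.round(w,4),"tool",np.round(R.T@(w-p),4))
E
```

```text
t5.05 p [ 0.496  -0.1932  0.1612] zax [-1.e-04  1.e-04 -1.e+00] xdeg 18.8 F [ 0.7  0.3 -1.6] gap 0.0142 g 58.9
hole [ 0.4945 -0.1925  0.045 ] tool [-0.0012 -0.0012  0.1162]
tip [ 0.4968 -0.1927  0.0885] tool [ 0.0009 -0.0002  0.0727]
gtop [ 0.4966 -0.1941  0.1735] tool [ 0.0003  0.0011 -0.0123]
eye [ 0.5003 -0.0242  0.064 ] tool [ 0.0586 -0.1585  0.0972]
hub [0.5326 0.0169 0.07  ] tool [ 0.1025 -0.187   0.0912]
```

Request:
{"fn": "apply_moves", "kwargs": {
  "deltas": [
    [0,0,0,6,-15,0,1],
    [0,0,0,12,-32,0,1],
    [0,0,0,15,-40,0,1],
    [0,0,0,14,-38,0,1],
    [0,0,0,8,-22,0,1],
    [0,0,0,5,-12,0,1],
    [0,0,0,0,0,0,1],
    [0,0,0,0,0,0,1]
  ]
}}

```text
clock: 5.85
position: [0.5015, -0.0236, 0.1614]
ee_rot: [3.098, 0.515, 0.0]
wrist_force: [-0.1, -0.2, -0.6]
finger_gap: 0.0145
grip_force: 58.9
```

```bash
python3 - <<'E'
from h import *
p,R=st();a=optics.capture("wrist")
cv2.imwrite("pics/w3.png",cv2.resize(a[60:340,160:480],None,fx=2,fy=2,interpolation=cv2.INTER_CUBIC))
for t in("lock_pin","wheel_axis","eye"):
    r=spotter.tip_of("wrist",t);print(t,[(round(q["score"],2),np.round(q["position"],4).tolist()) for q in r[:2]])
E
```

```text
t5.85 p [ 0.5015 -0.0236  0.1614] zax [ 2.e-04 -6.e-04 -1.e+00] xdeg 18.9 F [-0.1 -0.2 -0.6] gap 0.0145 g 58.9
lock_pin [(0.81, [0.5046, -0.0203, 0.0907])]
wheel_axis [(0.56, [0.5378, 0.0242, 0.0672])]
eye [(0.65, [0.5017, -0.026, 0.0639])]
```

View pics/w3.png

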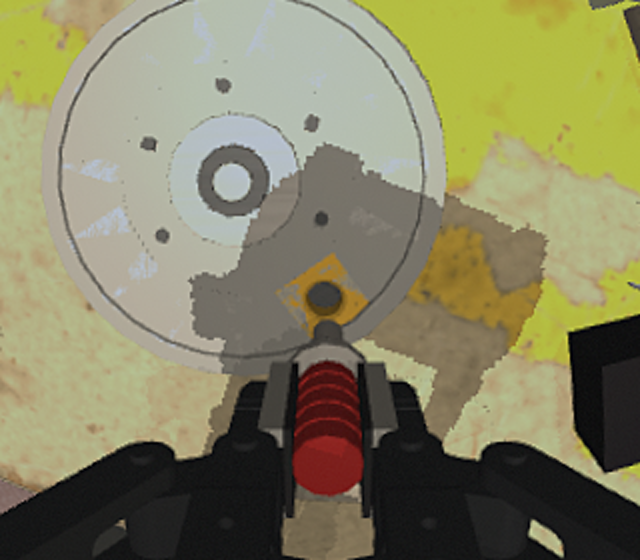

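```bash
python3 - <<'E'
from h import *
p,R=st()
for n,u,v,z in(("eye",322,209,.064),("tip",323.5,222,p[2]-.0727),("gtop",324,292,p[2]+.0123),("hub",276,151,.07)):
    w=hit(u,v,z,p,R);print(n,np.round(w,4),"tool",np.round(R.T@(w-p),4))
a=optics.capture("wrist")
g=cv2.cvtColor(a,cv2.COLOR_BGR2GRAY)[195:240,305:345]
print(g[:,10:30:1][::1])
E
```

```text
t6.05 p [ 0.5014 -0.0244  0.1613] zax [-1.e-04 -2.e-04 -1.e+00] xdeg 18.7 F [ 0.2 -0.3 -0.5] gap 0.0145 g 58.9
eye [ 0.5028 -0.0237  0.064 ] tool [ 0.0015 -0.0003  0.0973]
tip [ 0.5019 -0.0251  0.0886] tool [0.0002 0.0008 0.0727]
gtop [ 0.502  -0.0253  0.1736] tool [ 0.0003  0.0011 -0.0123]
hub [0.5341 0.0206 0.07  ] tool [ 0.0454 -0.0321  0.0913]
[[126 125 121 112 116 113 113 113 114 118 116 115 114 114 115 115 115 114
  114 114]
 [126 126 126 122 119 115 113 113 114 114 113 114 115 114 114 114 115 114
  114 115]
 [126 126 126 124 126 124 119 115 113 113 117 118 115 115 115 114 115 114
  114 114]
 [127 126 128 130 126 124 123 119 115 116 116 116 116 114 114 114 114 114
  115 116]
 [124 122 120 121 115 112 112 112 107 111 113 113 115 115 114 115 114 114
  115 117]
 [117 103  94  95  89  83  81  81  81  91 102 111 115 115 114 115 115 114
  114 114]
 [106  93  76  59  53  52  53  54  54  63  82  98 106 112 116 114 114 114
  114 114]
 [ 82  67  64  59  60  61  58  57  54  54  60  75  88 100 112 117 115 113
  114 113]
 [ 64  58  60  62  61  60  63  60  60  59  58  60  70  87 104 116 121 
[... 2375 characters left out ...]
  63  66
   72  89]
 [ 60  65  73  72  82 103 112 115 114 101  99  91  82  79  80  75  70  67
   63  63]
 [ 63  80 102 105 133 135 134 134 136 136 136 138 134 123 125 112  97  87
   82  57]
 [116 127 128 124 127 128 130 131 131 130 131 130 130 129 131 130 131 131
  127  99]
 [124 126 126 126 126 128 129 130 129 128 128 128 129 130 131 131 131 133
  131 125]
 [125 124 125 125 127 128 130 130 129 128 128 128 128 129 130 129 129 129
  130 132]
 [123 124 125 125 127 129 130 129 130 129 128 128 129 129 130 129 129 128
  129 130]
 [123 123 124 126 128 131 131 131 127 131 130 129 130 130 130 130 129 129
  128 129]
 [124 125 126 128 134 137 138 131 106 138 139 137 136 134 134 130 129 128
  128 129]]
```

Request:
{"fn": "apply_moves", "kwargs": {
  "deltas": [
    [0,0,0,1,-0.5,7,1],
    [0,0,0,1,-0.5,8,1],
    [0,0,0,0,0,4,1],
    [0,0,0,0,0,0,1]
  ]
}}

```text
clock: 6.5
position: [0.502, -0.0217, 0.1408]
ee_rot: [-3.099, -0.514, 0.004]
wrist_force: [0.6, 0.7, -1.9]
finger_gap: 0.0144
grip_force: 58.9
```

```bash
python3 - <<'E'
from h import *
p,R=st();a=optics.capture("wrist")
cv2.imwrite("pics/w4.png",cv2.resize(a[170:260,270:380],None,fx=6,fy=6,interpolation=cv2.INTER_CUBIC))
for t in("lock_pin","wheel_axis","eye"):
    r=spotter.tip_of("wrist",t);print(t,[(round(q["score"],2),np.round(q["position"],4).tolist()) for q in r[:2]])
E
```

```text
t6.50 p [ 0.502  -0.0217  0.1408] zax [-2.7e-03  2.0e-04 -1.0e+00] xdeg 18.8 F [ 0.6  0.7 -1.9] gap 0.0144 g 58.9
lock_pin [(0.84, [0.504, -0.0195, 0.0719]), (0.33, [0.5353, 0.0217, 0.0004])]
wheel_axis [(0.92, [0.5366, 0.0245, 0.0619]), (0.67, [0.6576, -0.1577, 0.0026])]
eye [(0.79, [0.5013, -0.0291, 0.0633]), (0.49, [0.3868, -0.0846, 0.0008])]
```

View pics/w4.png

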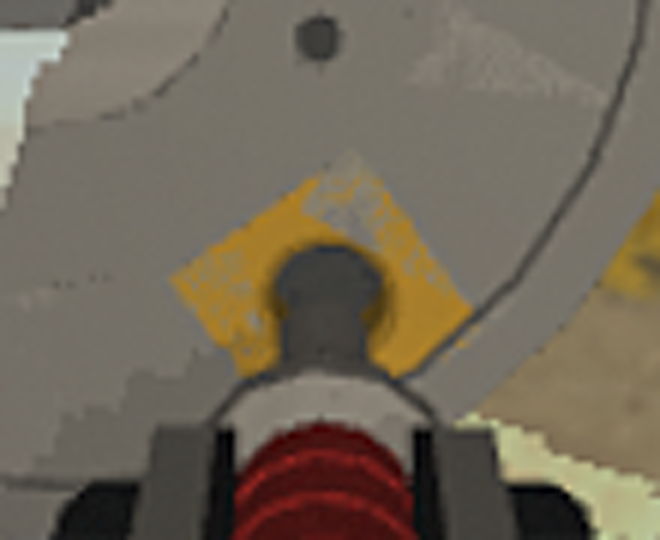

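```bash
python3 - <<'E'
from h import *
p,R=st()
w=hit(324.5,219.5,.064,p,R);print("eye",np.round(w,4),"tool",np.round(R.T@(w-p),4))
T=optics.camera_info("wrist")["T_tool_cam"]
a=optics.capture("wrist");g=cv2.cvtColor(a,cv2.COLOR_BGR2GRAY)
print(g[206:236,310:338])
E
```

```text
t6.70 p [ 0.5031 -0.0217  0.1424] zax [ 3.e-04 -0.e+00 -1.e+00] xdeg 18.8 F [ 0.2 -0.4 -1.6] gap 0.0146 g 58.9
eye [ 0.5036 -0.0232  0.064 ] tool [-0.      0.0015  0.0784]
[[112 112 113 121 128 128 127 127 127 124 119 119 119 117 122 116 116 118
  118 122 121 122 123 121 118 118 116 114]
 [114 118 125 128 127 128 127 126 127 126 128 127 121 116 117 114 114 114
  115 123 119 118 119 118 118 116 114 115]
 [124 126 127 127 127 126 127 127 127 126 128 127 127 123 122 116 114 114
  115 120 119 116 115 116 116 114 115 115]
 [127 128 128 127 127 127 128 127 128 129 128 127 125 124 126 119 118 118
  117 116 116 114 115 114 114 114 114 114]
 [128 128 127 127 127 127 128 127 124 125 124 120 116 116 116 114 114 118
  116 116 116 115 114 115 114 116 114 114]
 [127 128 126 127 126 127 128 126 112 105  98  94  87  84  83  81  89  96
  102 117 116 116 116 119 118 122 119 117]
 [125 128 127 127 127 129 124 114 101  84  76  68  62  55  56  54  63  76
   91 103 108 114 117 119 122 124 125 123]
 [126 127 127 127 124 116 105  94  73  67  65  62  60  57  59  59  57  59
   68  77  91 103 113 121 122 124 1
[... 1882 characters left out ...]
103 104 106 108 105  90  71  58  62  63  65  66  66  65  68  66  64  63
   63  63  61  72  93 115 124 131 132 131]
 [101  98  97  91  79  72  66  62  64  64  78  84  85  85  76  74  70  66
   67  63  63  63  66  77 101 127 133 130]
 [ 92  81  74  56  57  59  66  72  73  82 104 113 116 115 102 101  92  83
   79  80  76  70  68  64  59 105 125 115]
 [ 75  53  55  61  62  63  81 103 106 134 136 135 136 137 139 138 139 135
  124 126 113  97  89  82  60  54  58  67]
 [ 59  60  67  98  98 117 128 128 126 129 130 130 131 132 131 132 131 131
  130 132 133 133 133 128 101  65  57  76]
 [ 76 100 118 124 122 125 128 127 127 127 129 131 132 130 130 130 129 129
  131 132 132 133 132 132 126 112  78  61]]
```

Request:
{"fn": "apply_moves", "kwargs": {
  "deltas": [
    [0,0,0,0.8,0,3,1],
    [0,0,0,0,0,3,1],
    [0,0,0,0,0,3,1],
    [0,0,0,0,0,2,1],
    [0,0,0,0,0,0,1]
  ]
}}

```text
clock: 7.25
position: [0.5033, -0.0215, 0.1307]
ee_rot: [-3.099, -0.514, 0.002]
wrist_force: [-0.7, -0.4, -1.4]
finger_gap: 0.0143
grip_force: 58.9
```

Request:
{"fn": "apply_moves", "kwargs": {
  "deltas": [
    [0,0,0,0,0,2,1],
    [0,0,0,0,0,2,1],
    [0,0,0,0,0,1,1],
    [0,0,0,0,0,0,1],
    [0,0,0,0,0,0,1]
  ]
}}

```text
clock: 7.75
position: [0.5037, -0.0215, 0.1263]
ee_rot: [-3.099, -0.514, -0.0]
wrist_force: [-0.2, 0.8, -0.9]
finger_gap: 0.0145
grip_force: 58.9
```

```bash
python3 - <<'E'
from h import *
p,R=st();a=optics.capture("wrist")
for t in("lock_pin","wheel_axis"):
    r=spotter.tip_of("wrist",t);print(t,[(round(q["score"],2),np.round(q["position"],4).tolist()) for q in r[:2]])
E
```

```text
t7.75 p [ 0.5037 -0.0215  0.1263] zax [ 0.  0. -1.] xdeg 18.8 F [-0.2  0.8 -0.9] gap 0.0145 g 58.9
lock_pin [(0.74, [0.5049, -0.0183, 0.0569])]
wheel_axis [(0.82, [0.5367, 0.0219, 0.0638])]
```

Request:
{"fn": "apply_moves", "kwargs": {
  "deltas": [
    [0,0,0,0,0,1.5,1],
    [0,0,0,0,0,1.5,1],
    [0,0,0,0,0,1,1],
    [0,0,0,0,0,0,1]
  ]
}}

```text
clock: 8.3
position: [0.5035, -0.0215, 0.122]
ee_rot: [-3.099, -0.514, 0.001]
wrist_force: [-0.2, -1.1, -0.8]
finger_gap: 0.0143
grip_force: 58.9
```

Request:
{"fn": "apply_moves", "kwargs": {
  "deltas": [
    [0,0,0,0,0,1,1],
    [0,0,0,0,0,0,1]
  ]
}}

```text
clock: 8.5
position: [0.5037, -0.0215, 0.1211]
ee_rot: [-3.099, -0.514, 0.0]
wrist_force: [0.5, -0.0, -0.9]
finger_gap: 0.0144
grip_force: 58.9
```

Request:
{"fn": "apply_moves", "kwargs": {
  "deltas": [
    [0,0,0,0,0,1,1],
    [0,0,0,0,0,0,1]
  ]
}}

```text
clock: 8.7
position: [0.504, -0.0215, 0.1206]
ee_rot: [3.099, 0.514, 0.001]
wrist_force: [-1.0, -0.2, 0.8]
finger_gap: 0.0142
grip_force: 59.2
```

Request:
{"fn": "apply_moves", "kwargs": {
  "deltas": [
    [0,0,0,0,0,0.5,1],
    [0,0,0,0,0,0,1]
  ]
}}

```text
clock: 8.9
position: [0.5041, -0.0215, 0.1205]
ee_rot: [3.099, 0.514, 0.001]
wrist_force: [-0.3, 0.2, 4.9]
finger_gap: 0.0147
grip_force: 59.6
```

Request:
{"fn": "apply_moves", "kwargs": {
  "deltas": [
    [0,0,0,0,0,0.5,1],
    [0,0,0,0,0,0,1]
  ]
}}

```text
clock: 9.1
position: [0.5042, -0.0215, 0.1203]
ee_rot: [3.099, 0.514, 0.001]
wrist_force: [-1.7, -0.0, 7.0]
finger_gap: 0.0144
grip_force: 59.9
```

```bash
cat >> h.py <<'E'
C=np.array([.536,.023]);P0=np.array([.5040,-.0215])
def arc(ths,C=C,rad=None):
    e=P0-C;f=np.arctan2(e[1],e[0]);r=rad or np.linalg.norm(e)
    a=np.radians(18.8);X=np.array([np.cos(a),np.sin(a)]);Y=np.array([np.sin(a),-np.cos(a)])
    q=[C+r*np.array([np.cos(f-t),np.sin(f-t)]) for t in ths]
    for t,b,c in zip(ths[1:],q,q[1:]):print("%.3f"%t,np.round([X@(c-b)*1e3,Y@(c-b)*1e3],2),np.round(c,4))
E
python3 -c "
from h import *
arc(np.arange(0,1.25,.05))"
```

```text
0.050 [-1.53 -2.27] [ 0.5018 -0.0198]
0.100 [-1.42 -2.34] [ 0.4997 -0.0181]
0.150 [-1.3  -2.41] [ 0.4977 -0.0162]
0.200 [-1.18 -2.47] [ 0.4958 -0.0143]
0.250 [-1.05 -2.53] [ 0.494  -0.0122]
0.300 [-0.92 -2.58] [ 0.4923 -0.0101]
0.350 [-0.79 -2.62] [ 0.4907 -0.0078]
0.400 [-0.66 -2.66] [ 0.4892 -0.0055]
0.450 [-0.53 -2.69] [ 0.4878 -0.0032]
0.500 [-0.39 -2.71] [ 0.4866 -0.0007]
0.550 [-0.26 -2.73] [0.4855 0.0018]
0.600 [-0.12 -2.74] [0.4845 0.0043]
0.650 [ 0.02 -2.74] [0.4836 0.0069]
0.700 [ 0.15 -2.74] [0.4829 0.0096]
0.750 [ 0.29 -2.72] [0.4823 0.0123]
0.800 [ 0.43 -2.71] [0.4818 0.015 ]
0.850 [ 0.56 -2.68] [0.4814 0.0177]
0.900 [ 0.69 -2.65] [0.4813 0.0204]
0.950 [ 0.82 -2.61] [0.4812 0.0231]
1.000 [ 0.95 -2.57] [0.4813 0.0259]
1.050 [ 1.08 -2.52] [0.4815 0.0286]
1.100 [ 1.21 -2.46] [0.4818 0.0313]
1.150 [ 1.33 -2.4 ] [0.4823 0.034 ]
1.200 [ 1.45 -2.33] [0.4829 0.0367]
```

Request:
{"fn": "apply_moves", "kwargs": {
  "deltas": [
    [0,0,0,-1.5,-2.3,-2,1],
    [0,0,0,-1.4,-2.3,0,1],
    [0,0,0,-1.3,-2.4,0,1],
    [0,0,0,-1.2,-2.5,0,1],
    [0,0,0,0,0,0,1]
  ]
}}

```text
clock: 9.6
position: [0.4952, -0.0141, 0.1211]
ee_rot: [-3.099, -0.515, 0.0]
wrist_force: [1.7, -2.2, -0.1]
finger_gap: 0.0146
grip_force: 59.0
```

Request:
{"fn": "apply_moves", "kwargs": {
  "deltas": [
    [0,0,0,-1.1,-2.5,0,1],
    [0,0,0,-0.9,-2.6,0,1],
    [0,0,0,-0.8,-2.6,0,1],
    [0,0,0,-0.7,-2.7,0,1],
    [0,0,0,0,0,0,1]
  ]
}}

```text
clock: 10.1
position: [0.4884, -0.0052, 0.1212]
ee_rot: [-3.099, -0.515, 0.001]
wrist_force: [0.3, -3.3, -1.2]
finger_gap: 0.0146
grip_force: 58.9
```

Request:
{"fn": "apply_moves", "kwargs": {
  "deltas": [
    [0,0,0,-0.5,-2.7,0,1],
    [0,0,0,-0.4,-2.7,0,1],
    [0,0,0,0,0,0.7,1],
    [0,0,0,0,0,0.8,1],
    [0,0,0,0,0,0,1]
  ]
}}

```text
clock: 10.6
position: [0.4861, -0.0005, 0.1204]
ee_rot: [-3.099, -0.514, 0.001]
wrist_force: [-2.0, -3.7, 5.0]
finger_gap: 0.0145
grip_force: 59.8
```

Request:
{"fn": "apply_moves", "kwargs": {
  "deltas": [
    [0,0,0,-0.2,-1.6,0,1],
    [0,0,0,-0.1,-1.6,0,1],
    [0,0,0,0,0,0,1]
  ]
}}

```text
clock: 10.9
position: [0.4854, 0.0015, 0.1205]
ee_rot: [3.097, 0.515, 0.001]
wrist_force: [0.1, -6.3, 3.8]
finger_gap: 0.0143
grip_force: 59.5
```

Request:
{"fn": "apply_moves", "kwargs": {
  "deltas": [
    [0,0,0,0,-1.6,0,1],
    [0,0,0,0,-1.6,0,1],
    [0,0,0,0,0,0,1]
  ]
}}

```text
clock: 11.2
position: [0.4844, 0.0044, 0.1205]
ee_rot: [3.097, 0.515, 0.001]
wrist_force: [-1.3, -6.5, 3.6]
finger_gap: 0.0143
grip_force: 59.5
```

Request:
{"fn": "apply_moves", "kwargs": {
  "deltas": [
    [0,0,0,0,-1.6,0,1],
    [0,0,0,0.1,-1.6,0,1],
    [0,0,0,0,0,0,1]
  ]
}}

```text
clock: 11.5
position: [0.4835, 0.0074, 0.1205]
ee_rot: [3.097, 0.515, 0.001]
wrist_force: [-1.3, -6.1, 4.1]
finger_gap: 0.014
grip_force: 59.5
```

Request:
{"fn": "apply_moves", "kwargs": {
  "deltas": [
    [0,0,0,0.1,-1.6,0,1],
    [0,0,0,0.1,-1.6,0,1],
    [0,0,0,0,0,0,1]
  ]
}}

```text
clock: 11.8
position: [0.4826, 0.0105, 0.1205]
ee_rot: [3.097, 0.515, 0.001]
wrist_force: [-0.2, -6.4, 2.9]
finger_gap: 0.0148
grip_force: 59.5
```

Request:
{"fn": "apply_moves", "kwargs": {
  "deltas": [
    [0,0,0,0.2,-1.6,0,1],
    [0,0,0,0.2,-1.6,0,1],
    [0,0,0,0,0,0,1]
  ]
}}

```text
clock: 12.1
position: [0.4818, 0.0137, 0.1204]
ee_rot: [3.097, 0.515, 0.0]
wrist_force: [-1.0, -6.4, 3.9]
finger_gap: 0.0146
grip_force: 59.5
```

Request:
{"fn": "apply_moves", "kwargs": {
  "deltas": [
    [0,0,0,0.2,-1.6,0,1],
    [0,0,0,0.3,-1.6,0,1],
    [0,0,0,0,0,0,1]
  ]
}}

```text
clock: 12.4
position: [0.4807, 0.0175, 0.1198]
ee_rot: [3.099, 0.514, -0.001]
wrist_force: [-1.1, -4.0, 1.2]
finger_gap: 0.0145
grip_force: 59.3
```

Request:
{"fn": "apply_moves", "kwargs": {
  "deltas": [
    [0,0,0,0,0,0.7,1],
    [0,0,0,0,0,0.8,1],
    [0,0,0,0,0,0,1]
  ]
}}

```text
clock: 12.7
position: [0.4805, 0.0177, 0.1179]
ee_rot: [-3.099, -0.514, 0.002]
wrist_force: [-1.6, -4.7, 0.7]
finger_gap: 0.0145
grip_force: 59.3
```

Request:
{"fn": "apply_moves", "kwargs": {
  "deltas": [
    [0,0,0,0,0,1,1],
    [0,0,0,0,0,1,1],
    [0,0,0,0,0,0,1]
  ]
}}

```text
clock: 13.0
position: [0.4806, 0.0178, 0.116]
ee_rot: [-3.099, -0.514, 0.001]
wrist_force: [-1.3, -3.7, 0.4]
finger_gap: 0.0144
grip_force: 59.3
```

Request:
{"fn": "apply_moves", "kwargs": {
  "deltas": [
    [0,0,0,0,0,1,1],
    [0,0,0,0,0,1,1],
    [0,0,0,0,0,0,1]
  ]
}}

```text
clock: 13.3
position: [0.4807, 0.0181, 0.1142]
ee_rot: [-3.099, -0.514, 0.0]
wrist_force: [-2.9, -2.1, 2.6]
finger_gap: 0.0149
grip_force: 59.3
```

Request:
{"fn": "apply_moves", "kwargs": {
  "deltas": [
    [0,0,0,0,0,1,1],
    [0,0,0,0,0,1,1],
    [0,0,0,0,0,0,1]
  ]
}}

```text
clock: 13.6
position: [0.4807, 0.0181, 0.1121]
ee_rot: [-3.099, -0.514, 0.001]
wrist_force: [-2.3, -0.6, 2.1]
finger_gap: 0.0148
grip_force: 59.4
```

Request:
{"fn": "apply_moves", "kwargs": {
  "deltas": [
    [0,0,0,-0.3,-0.6,0,1],
    [0,0,0,0,0,1,1],
    [0,0,0,0,0,1,1],
    [0,0,0,0,0,0,1]
  ]
}}

```text
clock: 14.0
position: [0.4804, 0.0182, 0.1101]
ee_rot: [-3.099, -0.514, 0.0]
wrist_force: [-1.9, -1.2, 1.7]
finger_gap: 0.0145
grip_force: 59.3
```

Request:
{"fn": "apply_moves", "kwargs": {
  "deltas": [
    [0,0,0,0,0,1,1],
    [0,0,0,0,0,1,1],
    [0,0,0,0,0,1,1],
    [0,0,0,0,0,0,1]
  ]
}}

```text
clock: 14.4
position: [0.4804, 0.0182, 0.1071]
ee_rot: [-3.099, -0.514, 0.0]
wrist_force: [-2.5, -1.6, 1.0]
finger_gap: 0.0142
grip_force: 59.3
```

Request:
{"fn": "apply_moves", "kwargs": {
  "deltas": [
    [0,0,0,0,0,1,1],
    [0,0,0,0,0,1,1],
    [0,0,0,0,0,1,1],
    [0,0,0,0,0,0,1]
  ]
}}

```text
clock: 14.8
position: [0.4805, 0.0182, 0.1043]
ee_rot: [-3.099, -0.514, 0.0]
wrist_force: [-2.4, -1.6, 5.1]
finger_gap: 0.0142
grip_force: 59.7
```

Request:
{"fn": "apply_moves", "kwargs": {
  "deltas": [
    [0,0,0,0,0,1,1],
    [0,0,0,0,0,1,1],
    [0,0,0,0,0,0,1]
  ]
}}

```text
clock: 15.1
position: [0.4805, 0.0183, 0.1026]
ee_rot: [-3.099, -0.514, -0.0]
wrist_force: [-3.4, -1.6, 6.5]
finger_gap: 0.0147
grip_force: 59.8
```

Request:
{"fn": "apply_moves", "kwargs": {
  "deltas": [
    [0,0,0,0,0,1,1],
    [0,0,0,0,0,1,1],
    [0,0,0,0,0,1,1],
    [0,0,0,0,0,0,1]
  ]
}}

```text
clock: 15.5
position: [0.4805, 0.0183, 0.0996]
ee_rot: [-3.099, -0.514, -0.0]
wrist_force: [-3.4, -1.4, 5.6]
finger_gap: 0.0144
grip_force: 59.9
```

Request:
{"fn": "apply_moves", "kwargs": {
  "deltas": [
    [0,0,0,0,0,1,1],
    [0,0,0,0,0,1,1],
    [0,0,0,0,0,0,1]
  ]
}}

```text
clock: 15.8
position: [0.4805, 0.0183, 0.0977]
ee_rot: [-3.099, -0.514, -0.0]
wrist_force: [-3.7, -1.3, 7.7]
finger_gap: 0.0148
grip_force: 59.9
```

Request:
{"fn": "apply_moves", "kwargs": {
  "deltas": [
    [0,0,0,0,0,1,1],
    [0,0,0,0,0,0,1]
  ]
}}

```text
clock: 16.0
position: [0.4805, 0.0183, 0.0967]
ee_rot: [-3.099, -0.514, 0.0]
wrist_force: [-3.4, -1.1, 7.6]
finger_gap: 0.0143
grip_force: 59.9
```

Request:
{"fn": "apply_moves", "kwargs": {
  "deltas": [
    [0,0,0,0,0,0.7,1],
    [0,0,0,0,0,0,1]
  ]
}}

```text
clock: 16.2
position: [0.4806, 0.0183, 0.0966]
ee_rot: [-3.099, -0.514, 0.0]
wrist_force: [-6.9, -0.7, 11.5]
finger_gap: 0.0144
grip_force: 60.5
```

```bash
python3 - <<'E'
from h import *
p,R=st();a=optics.capture("wrist");r=spotter.tip_of("wrist","lock_pin");print([(q["score"],q["position"]) for q in r[:1]])
b=optics.capture("scene");r=spotter.tip_of("scene","lock_pin");print([(q["score"],q["position"]) for q in r[:1]])
cv2.imwrite("pics/v.png",np.vstack([cv2.resize(a[150:330,230:430],(600,300)),cv2.resize(b[170:270,260:460],(600,300))]))
E
```

```text
t16.20 p [0.4806 0.0183 0.0966] zax [-1.e-04  1.e-04 -1.e+00] xdeg 18.8 F [-6.9 -0.7 11.5] gap 0.0144 g 60.5
[(0.95, [0.4844, 0.0206, 0.0262])]
[]
```

View pics/v.png

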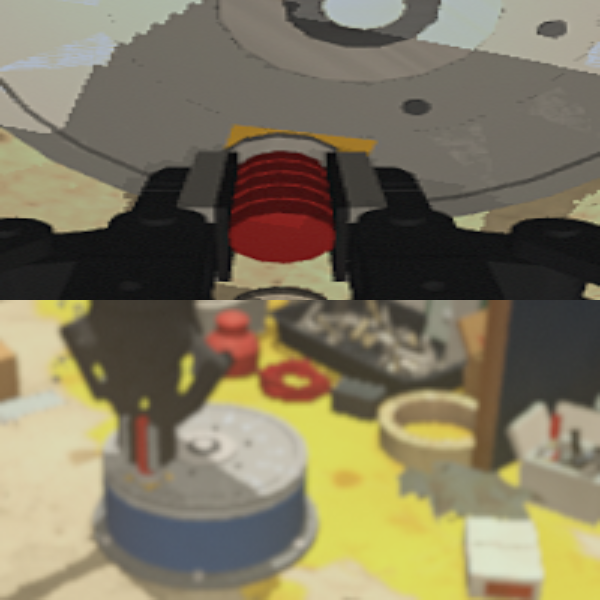

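Request:
{"fn": "apply_moves", "kwargs": {
  "deltas": [
    [0,0,0,0,0,0,0.6],
    [0,0,0,0,0,0,0.4],
    [0,0,0,0,0,0,0.2],
    [0,0,0,0,0,0,0],
    [0,0,0,0,0,0,0],
    [0,0,0,0,0,0,0],
    [0,0,0,0,0,-10,0],
    [0,0,0,0,0,-25,0],
    [0,0,0,0,0,-30,0],
    [0,0,0,0,0,-30,0],
    [0,0,0,0,0,-15,0],
    [0,0,0,0,0,0,0]
  ]
}}

```text
clock: 17.6
position: [0.4828, 0.0182, 0.2095]
ee_rot: [3.098, 0.514, 0.011]
wrist_force: [0.7, -0.1, -0.5]
finger_gap: 0.0854
grip_force: 0.0
```

```bash
python3 - <<'E'
from h import *
p,R=st();a=optics.capture("wrist")
for t in ("lock_pin","pin_grip","eye","wheel_axis"):
  r=spotter.tip_of("wrist",t);print(t,[(q["score"],np.round(q["position"],4)) for q in r[:1]])
cv2.imwrite("pics/f.png",a)
E
```

```text
t17.60 p [0.4828 0.0182 0.2095] zax [ 7.1e-03 -1.0e-04 -1.0e+00] xdeg 18.8 F [ 0.7 -0.1 -0.5] gap 0.0854 g 0.0
lock_pin [(0.88, array([0.4833, 0.0203, 0.0267]))]
pin_grip [(0.92, array([0.4786, 0.0148, 0.0883]))]
eye [(0.88, array([0.4787, 0.01  , 0.0643]))]
wheel_axis [(0.72, array([0.5376, 0.0248, 0.0656]))]
```

View pics/f.png

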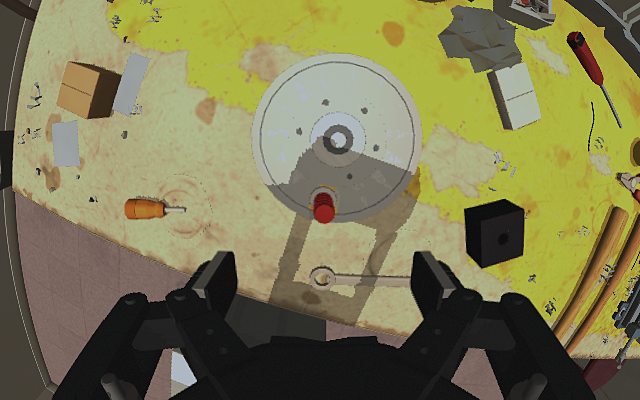

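The pin stands in the wound-up wheel at (323,207), holding against the spring. The bystanders are where they were, and the gripper is clear.

```bash
python3 -c "
from cell import workorder
print(workorder.finish_job())"
```

```text
the job is handed in; nothing more can be done
None
```

The wheel is locked wound up at about 0.8 rad, with the pin home in the lock hole and released; I handed the job in at about 18 s and no verdict came back.

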